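# Load the slumping moulds with fused glass blanks

## Task

Get the four slumping moulds ready for firing: take the stack of glass blanks apart and lay each blank on the mould of its own shape and size, flat on the rim, centred, and with the square and the long blank lined up with their moulds' sides. Handle the glass gently, never tipping it up or dropping it, leave the moulds standing where they are, and don't disturb the jar and the brush.

Things in the scene. Friction and masses are not known exactly. Their poses are not given: they have to be found in the camera images.
- blank_small_round: Red opaque glass blank, 10 mm thick, a disc 38 mm across, 28 g, with smooth rounded edges. Top of the stack at the start (underside 34 mm above the bench). Origin: centre of the underside, z up.
- blank_square: Green opaque glass blank, 10 mm thick, a square of 50 x 50 mm, 62 g, with smooth rounded edges. Second from the top (underside at 24 mm); its sides lie along its x and y axes. Origin: centre of the underside, z up.
- blank_large_round: Amber opaque glass blank, 10 mm thick, a disc 64 mm across, 80 g, with smooth rounded edges. Third from the top (underside at 14 mm); it shows beside the square's sides. Origin: centre of the underside, z up.
- blank_long: Cobalt blue opaque glass blank, 10 mm thick, a rectangle of 128 mm (its x) by 64 mm (its y), 200 g, with smooth rounded edges. Bottom of the stack, lying on a fixed grey felt mat 4 mm thick, 160 x 100 mm (underside at 4 mm); the pieces of the stack are centred on one another within about 10 mm, each turned its own way. Origin: centre of the underside, z up.
- mould_small_round: Loose terracotta slumping mould standing on the bench, round, 46 mm across, for the small round blank. 30 mm high; a flat rim surrounds a white sloping basin 10 mm deep with a mouth 20 mm across. The blank lies flat on the rim, which shows 4 mm all round it. Origin: centre of the underside, z up.
- mould_square: Loose terracotta slumping mould standing on the bench, square, 58 x 58 mm, for the square blank. 30 mm high; a flat rim surrounds a white sloping basin 10 mm deep with a mouth of 32 x 32 mm. The blank lies flat on the rim, which shows 4 mm all round it. Sides along its x and y axes; the blank may lie on it at any quarter turn. Origin: centre of the underside, z up.
- mould_large_round: Loose terracotta slumping mould standing on the bench, round, 72 mm across, for the large round blank. 30 mm high; a flat rim surrounds a white sloping basin 10 mm deep with a mouth 44 mm across. The blank lies flat on the rim, which shows 4 mm all round it. Origin: centre of the underside, z up.
- mould_long: Loose terracotta slumping mould standing on the bench, rectangular, 136 mm (its x) by 72 mm (its y), for the long blank. 30 mm high; a flat rim surrounds a white sloping basin 10 mm deep with a mouth of 100 x 40 mm. The blank lies flat on the rim, which shows 4 mm all round it. The blank may lie on it either way round. Origin: centre of the underside, z up.
- frit_jar: Closed yellow jar with a black lid, 60 mm across and 85 mm high, at one side of the work; a bystander. Origin: centre of the underside.
- wash_brush: Brush with a wooden handle, 190 mm long, lying flat along its x at the other side of the work; a bystander. Origin near its middle, on the bench.
Things that resemble listed ones, but are neither listed nor needed, are in the scene too. Of the things that look like the blank_square, the larger one is meant. Several things have the shape of the blank_small_round; the one meant has the colours described above.

How it is judged:
At the end, for the whole second after the job is handed in: Each blank lies at rest on its own mould: centres within 8 mm, underside within 3 mm of rim height (30 mm above the mould's underside), level within 0.08 rad; the long blank lined up with its mould within 0.12 rad, the square within 0.15 rad (any quarter turn) (horizontal distance between blank_small_round and mould_small_round below 0.008 m and z of blank_small_round in the frame of mould_small_round between 0.027 and 0.033 m and angle between each of blank_small_round, blank_square, blank_large_round, blank_long's own z axis and vertical below 0.08 rad and linear speed of each of blank_small_round, blank_square, blank_large_round, blank_long below 0.02 m/s and horizontal distance between blank_square and mould_square below 0.008 m and z of blank_square in the frame of mould_square between 0.027 and 0.033 m and horizontal distance between blank_large_round and mould_large_round below 0.008 m and z of blank_large_round in the frame of mould_large_round between 0.027 and 0.033 m and horizontal distance between blank_long and mould_long below 0.008 m and z of blank_long in the frame of mould_long between 0.027 and 0.033 m and angle between the x axis of blank_long and the x axis of mould_long, either way round below 0.12 rad and (angle between the x axis of blank_square and the x axis of mould_square, either way round below 0.15 rad or angle between the x axis of blank_square and the y axis of mould_square, either way round below 0.15 rad)); the robot touches nothing.
It fails at once if a blank is dropped (falls freely by more than about 10 mm) ((contact force between blank_small_round and anything else below 0.01 N and linear speed of blank_small_round above 0.45 m/s) or (contact force between blank_square and anything else below 0.01 N and linear speed of blank_square above 0.45 m/s) or (contact force between blank_large_round and anything else below 0.01 N and linear speed of blank_large_round above 0.45 m/s) or (contact force between blank_long and anything else below 0.01 N and linear speed of blank_long above 0.45 m/s)).
It fails at once if a glass blank is tipped up or turned over (more than about 35 degrees) (angle between any of blank_small_round, blank_square, blank_large_round, blank_long's own z axis and vertical above 0.6 rad).
It fails at once if a blank is banged or pressed hard onto its mould (more than 40 N between them) (contact force between blank_small_round and mould_small_round above 40 N or contact force between blank_square and mould_square above 40 N or contact force between blank_large_round and mould_large_round above 40 N or contact force between blank_long and mould_long above 40 N).
It fails at once if a mould is shoved more than 25 mm from where it stood (distance of any of mould_small_round, mould_square, mould_large_round, mould_long from where it was at the start of the episode above 0.025 m).
It fails at once if the jar or the brush is moved more than 30 mm (distance of any of frit_jar, wash_brush from where it was at the start of the episode above 0.03 m).
It also fails if it takes over 125 s, if anything falls off the work surface, if the arm or the gripper's body presses on something with over 40 N, if the wrist force passes 120 N, or if a joint passes its speed limit or range.

## Robot

A 6-joint arm with a two-finger parallel gripper is mounted at the origin on the work surface. World frame = base frame: x ahead of the robot, y to its left, z up, the work surface at z = 0. Lengths are in m, angles in rad, forces in N, time in s.
With the tool pointing down it reaches from about 0.35 to 0.875 m from the base axis. Payload 4.2 kg.
Tool frame: the origin (TCP) lies on the centre line of the jaws, within the pads' length; the fingertips stand 14 mm ahead of it and the grasp point (between the pads) lies 5 mm behind it; y points along the fingers, z is the direction in which the jaws open and shut, and the axes are right-handed (so a half turn about y gives the same grasp; the last joint's range is limited). The gripper opens to 87 mm and grips with 3 to 60 N. Pads are 19 mm wide; open, the fingers measure 117 mm over their backs; the gripper's body (75 mm by 190 mm) begins 51 mm behind the grasp point.
Start: joints at [1.4, 0.385, 0.008, 0, -1.194, -0.259], TCP at [0.26, 0.568, 0.237] pointing down, gripper open.
Joint ranges: [-3.14, 3.14], [-1.21, 2.06], [-1.07, 1.41], [-3.16, 2.05], [-2.99, -0.16], [-3.1, 3.1]. Speed limits (rad/s): [2.79, 2.79, 3.14, 3.14, 3.14, 3.14].

## Interface

Orientations are given as [roll, pitch, yaw] about the fixed x, y, z axes, in that order (R = Rz(yaw) Ry(pitch) Rx(roll)).
In Python, from station import env, viewer gives the robot as it stands. The module is installed in compiled form; this text tells all that it offers.
- The arm moves only by the tool servo_tool, never from a script. Its argument "targets" is a list that holds one entry, the list of rows, each a list of 7 numbers: the turn, a rotation vector about the tool's x, y, z in rad, then the shift along the tool's x, y, z in m, then the finger opening in m, from 0 to 0.087. In form: [[[ax, ay, az, x, y, z, jaw], ...]]. A call has 1 to 12 rows; each row is the pose to reach, as a shift and turn from the pose commanded when the call began, along the tool's axes at that moment; what a row does not reach only later rows make up. A row lasts 1/8 s, in which the tool goes at most 62.5 mm and 10.7 degrees, less where a joint would pass 70% of its speed; a pose out of reach is approached as far as the arm can. A call with a gripper value outside its range is refused whole. The fingers move at their own pace and stop on an object; "grip_force" is the grip in N (left out, the last holds). Time passes only in rows, so rows that repeat a pose let the fingers close. It gives the time, the measured TCP pose, the force and the opening at its end, in the units of the state.
- env.get_obs(): the state, without advancing time (a new reading comes with each control period).
- viewer.camera(name): name is "scene" or "top"; returns the picture (400x640x3 uint8, red, green, blue); there is no depth.
- viewer.get_calibration(name): a dict with "fx", "fy", "cx", "cy" (pixels), "T" (4x4, takes a point from camera to world coordinates). Camera axes: x right, y up, looking along -z (the intrinsics and any distortion apply to the point x, -y, -z); pixel columns grow to the right and rows downward; lengths in m; the calibration is good to about 2 mm. A picture is of the moment at which its call begins. get_calibration takes no time and is no camera call.
- env.job_done(): hands the job in, once; it reports no verdict.
The state is a dict: "time_s": time; "joint_pos": joint angles; "qd": joint speeds; "effort": joint torques, N m; "ee_pos": TCP position; "tool_rot": TCP orientation; "force": force on the tool from outside, world axes, zero at the start; "torque": the same for the moment, N m; "width": opening from 0.0 (shut) to 1.0 (fully open).
Only numpy, scipy, OpenCV 4.12 (cv2) and the standard library are available. Lean on these libraries where they do the work, as an engineer would, in place of code of your own. Each camera call takes 0.05 s, during which the arm holds its last target. There are 200 camera calls.

## Working session

There is one attempt and no reset: what is moved stays moved. The work goes in short steps, Python scripts to look and compute and a tool call to move; the robot and the scene stay as the last step left them, time stands still between calls to the robot, and variables do not carry over. Pictures are saved under pics/ and viewed, about 12 in all and at most 16, crops included, and the job is handed in when it is done.

Besides the shell and the picture viewer there is one more tool, called after "Emit:" in YAML: its name, and indented under it one key for each argument. servo_tool: Moves the arm, as the interface text tells. Its arguments: {"type":"object","properties":{"targets":{"type":"array","items":{"type":"array","items":{"type":"array","items":{"type":"number"}}}},"grip_force":{"type":"number"}},"required":["targets"]}

```bash
mkdir -p pics
python3 - <<'E'
from station import env, viewer
import cv2,numpy as np
np.set_printoptions(precision=4,suppress=True)
for n in("top","scene"):
    im=viewer.camera(n); cv2.imwrite(f"pics/{n}0.png",im[:,:,::-1])
    c=viewer.get_calibration(n); print(n,{k:(np.array(v)) for k,v in c.items()})
print(env.get_obs())
E
```

```text
top {'fx': array(459.1984), 'fy': array(459.1984), 'cx': array(316.9794), 'cy': array(197.3052), 'T': array([[ 0.0007,  0.9916, -0.1296,  0.4379],
       [-0.9997, -0.0028, -0.0263, -0.0217],
       [-0.0264,  0.1295,  0.9912,  1.3939],
       [ 0.    ,  0.    ,  0.    ,  1.    ]])}
scene {'fx': array(437.5329), 'fy': array(437.5329), 'cx': array(321.1133), 'cy': array(198.3463), 'T': array([[ 0.5466, -0.72  ,  0.4275,  1.1208],
       [ 0.8373,  0.4618, -0.2928, -0.3396],
       [ 0.0134,  0.518 ,  0.8553,  1.0801],
       [ 0.    ,  0.    ,  0.    ,  1.    ]])}
{'time_s': 0.1, 'joint_pos': array([ 1.3996,  0.3855,  0.0067, -0.0004, -1.194 , -0.2586]), 'qd': array([-0.0006, -0.0003,  0.0053,  0.001 ,  0.0021, -0.0007]), 'effort': array([ -0.0007, -39.1689,  18.7937,   4.2319,   0.0135,  -0.0001]), 'ee_pos': array([0.2602, 0.5677, 0.2356]), 'tool_rot': array([-1.5688,  0.0001,  2.7116]), 'force': array([-0.4953, -0.4673,  0.0766]), 'torque': array([-0.0057,  0.0086,  0.0134]), 'width': 0.9998680007131352}
```

View pics/top0.png

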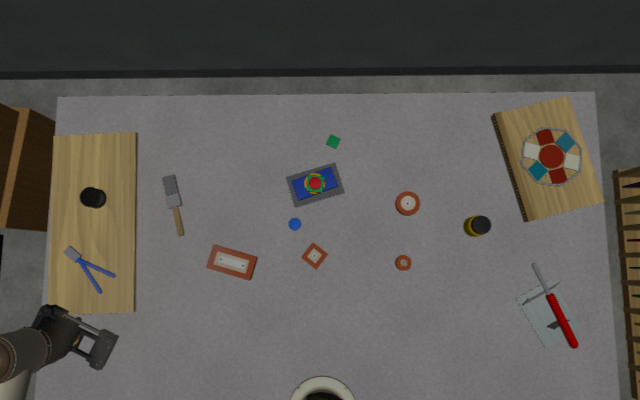

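View pics/scene0.png

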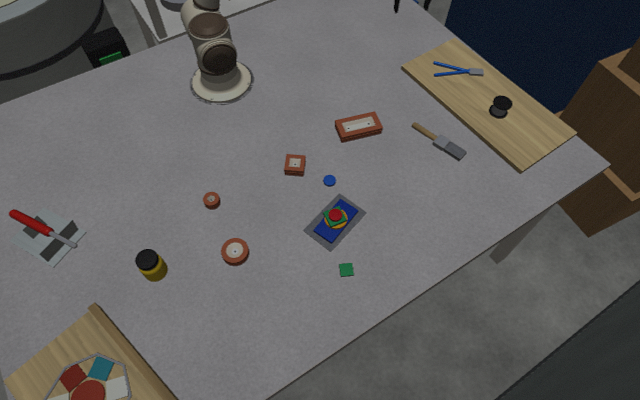

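```bash
cat > h.py <<'E'
import cv2,numpy as np
from scipy.optimize import minimize
from station import env, viewer
np.set_printoptions(precision=4,suppress=True)
def proj(c,P):
    T=np.array(c["T"]); q=(np.atleast_2d(P)-T[:3,3])@T[:3,:3]
    return np.c_[c["cx"]+c["fx"]*q[:,0]/-q[:,2], c["cy"]-c["fy"]*q[:,1]/-q[:,2]]
def unproj(c,uv,z):
    T=np.array(c["T"]); d=T[:3,:3]@np.array([(uv[0]-c["cx"])/c["fx"],-(uv[1]-c["cy"])/c["fy"],-1]); o=T[:3,3]
    return o+d*(z-o[2])/d[2]
def outline(s):
    if len(s)==1:
        a=np.linspace(0,2*np.pi,48,endpoint=False); return s[0]/2*np.c_[np.cos(a),np.sin(a)]
    return np.array([[1,1],[-1,1],[-1,-1],[1,-1]])*np.array(s)/2
def mask(im,kind):
    h=cv2.cvtColor(im,cv2.COLOR_RGB2HSV).astype(int); H,S,V=h[...,0],h[...,1],h[...,2]
    return {"red":((H<5)|(H>172))&(S>150)&(V>60),"green":(H>45)&(H<85)&(S>100)&(V>40),
     "amber":(H>15)&(H<35)&(S>130)&(V>50),"blue":(H>105)&(H<130)&(S>130)&(V>50),
     "terra":((H<14)|(H>174))&(S>100)&(V>40)}[kind]
def render(c,xy,yaw,s,z0,z1,shape,off,k=8):
    o=outline(s);R=np.array([[np.cos(yaw),-np.sin(yaw)],[np.sin(yaw),np.cos(yaw)]]);o=o@R.T+xy
    P=np.vstack([np.c_[o,np.full(len(o),z)] for z in(z0,z1)])
    uv=(proj(c,P)-off+.5)*k-.5
    m=np.zeros((shape[0]*k,shape[1]*k),np.uint8)
    cv2.fillConvexPoly(m,cv2.convexHull(np.round(uv*16).astype(np.int32)),255,shift=4)
    return cv2.resize(m,shape[::-1],interpolation=cv2.INTER_AREA)/255.
def fit(ms,guess,s,z0,z1,yaws=(0,),margin=.02):
    """ms: list of (calib, bool mask of the filled silhouette, image-size)"""
    data=[]
    for c,m in ms:
        p=proj(c,[*guess,z1])[0]; r=int((max(s)*.75+margin)*c["fx"]/1.1)+2
        off=np.maximum(np.round(p).astype(int)-r,0); data.append((c,m[off[1]:off[1]+2*r,off[0]:off[0]+2*r].astype(float),off))
    f=lambda v:sum(((render(c,v[:2],v[2] if len(s)>1 else 0,s,z0,z1,m.shape,off)-m)**2).sum() for c,m,off in data)
    best=None
    for y in yaws:
        x0=np.r_[guess,y][:3 if len(s)>1 else 2]
        sim=np.vstack([x0]+[x0+d for d in np.diag([.012,.012,.3][:len(x0)])])
        r=minimize(f,x0,method="Nelder-Mead",options=dict(initial_simplex=sim,xatol=1e-4,fatol=1e-3,maxiter=150))
        if best is None or r.fun<best.fun: best=r
    return best.x,best.fun,[float(d[1].sum()) for d in data]
def fillm(m):
    cs,_=cv2.findContours(m.astype(np.uint8),cv2.RETR_EXTERNAL,cv2.CHAIN_APPROX_NONE)
    o=np.zeros(m.shape,np.uint8); cv2.drawContours(o,cs,-1,1,-1); return o>0
def go(x,y,z,jawyaw):
    """rows' turn about tool y and shift in tool axes to reach TCP x,y,z with jaw axis along world angle jawyaw (mod pi)"""
    from scipy.spatial.transform import Rotation as Ro
    o=env.get_obs(); R=Ro.from_euler("xyz",o["tool_rot"])
    best=None
    for k in range(-2,3):
        yaw=jawyaw-np.pi/2+k*np.pi
        d=(R.inv()*Ro.from_euler("xyz",[-np.pi/2,0,yaw])).as_rotvec()
        q6=o["joint_pos"][5]
        if best is None or abs(d[1])<abs(best[1])-1e-6: best=d
    sh=R.inv().apply(np.array([x,y,z])-o["ee_pos"])
    print("at",o["ee_pos"],"rot",o["tool_rot"],"q6",o["joint_pos"][5],"t",o["time_s"],"w",o["width"]*87,"F",o["force"])
    print("turn",best,"shift",sh,"rows>=",max(np.linalg.norm(sh)/.0625,np.linalg.norm(best)/.1867))
E
python3 - <<'E'
from h import *
T,S=[cv2.imread(f"pics/{n}0.png")[:,:,::-1].copy() for n in("top","scene")]
ct,cs=[viewer.get_calibration(n) for n in("top","scene")]
pi=np.pi
tm=[(ct,fillm(mask(T,"terra"))),(cs,fillm(mask(S,"terra")))]
for n,uv,s,ys in [("small",(403,263),(.046,),(0,)),("square",(314,256),(.058,.058),(.3,.8,1.2)),("large",(408,203),(.072,),(0,)),("long",(232,262),(.136,.072),(-2.,-1.5,-1.2))]:
    g=unproj(ct,uv,.03)[:2]
    for nm,ms in(("top",tm[:1]),("scene",tm[1:]),("both",tm)):
        print(n,nm,g,*fit(ms,g,s,0,.03,ys))
g=unproj(ct,(315,183),.04)[:2]
gr=lambda I,*k:(fillm(np.any([mask(I,c) for c in k],0)))
for n,ks,s,z,ys in [("red",("red",),(.038,),.034,(0,)),("green",("green","red"),(.05,.05),.024,(0.,.4,.8,1.2)),("amber",("amber","green","red"),(.064,),.014,(0,)),("blue",("blue","amber","green","red"),(.128,.064),.004,(-1.2,-1.6,-.9))]:
    for nm,ms in(("top",[(ct,gr(T,*ks))]),("scene",[(cs,gr(S,*ks))]),("both",[(ct,gr(T,*ks)),(cs,gr(S,*ks))])):
        print(n,nm,*fit(ms,g,s,z,z+.01,ys,margin=.01))
a=cv2.resize(T[150:285,200:440][:,:,::-1],None,fx=3,fy=3,interpolation=cv2.INTER_CUBIC)
b=cv2.resize(S[190:250,300:370][:,:,::-1],None,fx=3,fy=3,interpolation=cv2.INTER_CUBIC)
a=np.vstack([a,np.zeros((185,720,3),np.uint8)]);a[405:585,:210]=b
b=cv2.resize(T[160:205,285:345][:,:,::-1],None,fx=4,fy=4,interpolation=cv2.INTER_CUBIC); a[405:585,230:470]=b
cv2.imwrite("pics/z0.png",a)
E
```

```text
small top [ 0.4216 -0.2375] [ 0.4227 -0.2383] 25.275478662053054 [187.0]
small scene [ 0.4216 -0.2375] [ 0.4271 -0.2399] 45.26971164936563 [224.0]
small both [ 0.4216 -0.2375] [ 0.423  -0.2385] 70.4314801999231 [187.0, 224.0]
square top [0.4417 0.0231] [0.4436 0.0232 0.8997] 10.598861976163015 [377.0]
square scene [0.4417 0.0231] [0.446  0.0233 0.9534] 38.52335255670896 [390.0]
square both [0.4417 0.0231] [0.4443 0.0231 0.8983] 57.05725490196078 [377.0, 390.0]
large top [ 0.5983 -0.2565] [ 0.6006 -0.2572] 37.16676662821992 [452.0]
large scene [ 0.5983 -0.2565] [ 0.5997 -0.2558] 77.25207227989235 [585.0]
large both [ 0.5983 -0.2565] [ 0.5999 -0.2558] 115.94002306805075 [452.0, 585.0]
long top [0.424  0.2657] [ 0.4241  0.2695 -1.8471] 45.87926182237601 [1121.0]
long scene [0.424  0.2657] [ 0.4273  0.2697 -1.8505] 73.52358323721646 [967.0]
long both [0.424  0.2657] [ 0.425   0.2694 -1.8533] 137.520891964629 [1121.0, 967.0]
red top [0.6597 0.0211] 15.644659746251442 [111.0]
red scene [0.6651 0.0196] 28.440522875816995 [124.0]
red both [0.6614 0.0216] 47.07063437139561 [111.0, 124.0]
green top [ 0.6588  0.0209 -0.125 ] 16.42861976163014 [262.0]
green scene [0.662  0.0195 1.3832] 50.7355786236063 [275.0]
green both [0.6601 0.0206 1.4321] 73.75666282199154 [262.0, 275.0]
amber top [0.6608 0.0225] 22.101114955786237 [334.0]
amber scene [0.6621 0.0224] 41.688965782391385 [372.0]
amber both [0.6616 0.0224] 65.65336409073433 [334.0, 372.0]
blue top [ 0.6622  0.0235 -1.2203] 238.36918108419837 [1072.0]
blue scene [ 0.6649  0.0232 -1.2142] 184.33099577085736 [1043.0]
blue both [ 0.6635  0.0235 -1.2214] 441.2984390618992 [1072.0, 1043.0]
```

View pics/z0.png

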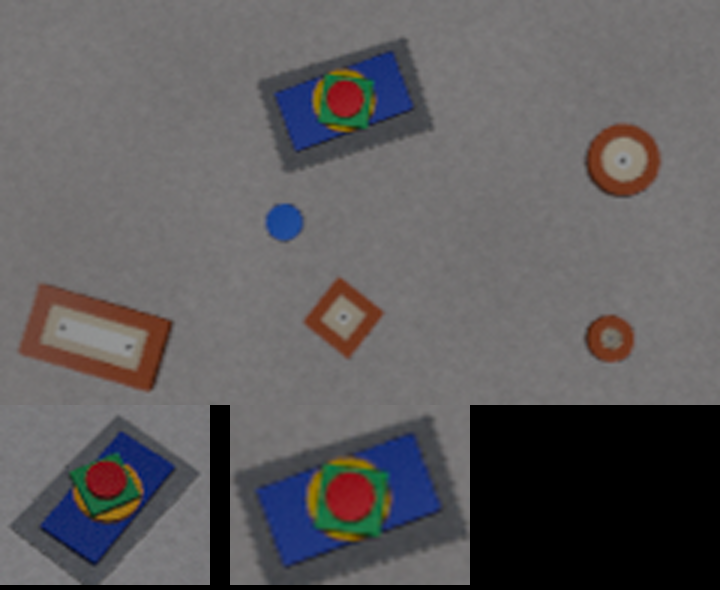

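Run:
```python
from h import *
go(.660,.0213,.12,1.446)
T=cv2.imread("pics/top0.png")[:,:,::-1].copy();ct=viewer.get_calibration("top")
h=cv2.cvtColor(T,cv2.COLOR_RGB2HSV)
m=fillm(mask(T,"terra"))
for z0 in(.03,):
  for n,uv,s,ys in [("small",(403,263),(.046,),(0,)),("square",(314,256),(.058,.058),(.8,)),("large",(408,203),(.072,),(0,)),("long",(232,262),(.136,.072),(-1.85,))]:
    g=unproj(ct,uv,.03)[:2]; m2=fillm(mask(T,"terra")&(h[...,2]>80))
    print(n,fit([(ct,m)],g,s,z0,.03,ys),fit([(ct,m2)],g,s,z0,.03,ys))
```

```text
at [0.2602 0.5677 0.2356] rot [-1.5688  0.0001  2.7116] q6 -0.25860703358799464 t 0.1 w 86.98851606204276 F [-0.4953 -0.4673  0.0766]
turn [-0.002  -0.3052  0.0002] shift [-0.5911  0.1163  0.3298] rows>= 10.989189399818597
small (array([ 0.4234, -0.2375]), np.float64(6.853994617454825), [187.0]) (array([ 0.423 , -0.2375]), np.float64(7.762722029988466), [185.0])
square (array([0.4435, 0.0232, 0.8968]), np.float64(9.793356401384083), [377.0]) (array([0.4435, 0.0232, 0.8968]), np.float64(9.793356401384083), [377.0])
large (array([ 0.5988, -0.2544]), np.float64(8.658977316416763), [452.0]) (array([ 0.5994, -0.2552]), np.float64(11.710019223375625), [442.0])
long (array([ 0.4241,  0.2671, -1.8514]), np.float64(15.37910034602076), [1121.0]) (array([ 0.4243,  0.268 , -1.8539]), np.float64(19.36615148019992), [1104.0])
```

Emit:
servo_tool:
  targets:
    - [[0,-0.026,0,-0.05,0.005,0.028,0.087],[0,-0.052,0,-0.1,0.01,0.056,0.087],[0,-0.078,0,-0.15,0.02,0.084,0.087],[0,-0.104,0,-0.2,0.03,0.112,0.087],[0,-0.13,0,-0.25,0.04,0.14,0.087],[0,-0.156,0,-0.3,0.05,0.168,0.087],[0,-0.182,0,-0.35,0.06,0.196,0.087],[0,-0.208,0,-0.4,0.07,0.224,0.087],[0,-0.234,0,-0.45,0.08,0.252,0.087],[0,-0.26,0,-0.5,0.09,0.28,0.087],[0,-0.286,0,-0.55,0.1,0.308,0.087],[-0.002,-0.305,0,-0.591,0.116,0.33,0.087]]
  grip_force: 12

```text
time_s: 1.6
ee_pos: [0.6613, 0.0199, 0.12]
tool_rot: [-1.573, 0.001, 3.017]
force: [-1.0, 0.2, -0.3]
width: 1.003
```

Emit:
servo_tool:
  targets:
    - [[0,0,0,0,0,0,0.087]]

```text
time_s: 1.72
ee_pos: [0.66, 0.0188, 0.1176]
tool_rot: [-1.571, -0.004, 3.012]
force: [0.0, 0.4, -0.3]
width: 0.997
```

Run:
```python
from h import *
go(.660,.0213,.05,1.446)
```

```text
at [0.66   0.0188 0.1176] rot [-1.5712 -0.004   3.0118] q6 1.1703575482314506 t 1.725 w 86.7246058210219 F [ 0.0374  0.4134 -0.3246]
turn [ 0.0004 -0.005   0.004 ] shift [ 0.0001  0.0676 -0.0025] rows>= 1.0820009485618205
```

Emit:
servo_tool:
  targets:
    - [[0,0,0,0,0.02,-0.001,0.087],[0,0,0,0,0.045,-0.002,0.087],[0,0,0,0,0.055,-0.002,0.087],[0,0,0,0,0.06,-0.002,0.087],[0,0,0,0,0.06,-0.002,0.087]]

```text
time_s: 2.35
ee_pos: [0.6606, 0.0244, 0.061]
tool_rot: [-1.573, 0.001, 3.017]
force: [-0.0, -0.4, 0.6]
width: 0.999
```

Run:
```python
from h import *
a=[]
for i in range(6):
    o=env.get_obs(); a.append(np.r_[o["ee_pos"],o["tool_rot"]]); im=viewer.camera("top")
print(np.array(a))
S=viewer.camera("scene")
t=im[150:215,270:360][:,:,::-1]; s=S[170:260,290:390][:,:,::-1]
f=lambda q:cv2.resize(q,(400,int(400*q.shape[0]/q.shape[1])),interpolation=cv2.INTER_CUBIC)
t,s=f(t),f(s);h=max(len(t),len(s));o=np.zeros((h,800,3),np.uint8);o[:len(t),:400]=t;o[:len(s),400:]=s
cv2.imwrite("pics/g1.png",o)
go(.660,.0213,.05,1.446)
```

```text
[[ 0.6606  0.0244  0.061  -1.5729  0.001   3.0173]
 [ 0.6608  0.0243  0.0614 -1.5731  0.0016  3.0173]
 [ 0.6609  0.0242  0.0615 -1.5732  0.0019  3.0171]
 [ 0.661   0.0242  0.0616 -1.5733  0.002   3.017 ]
 [ 0.6609  0.0241  0.0615 -1.5733  0.0018  3.0169]
 [ 0.6608  0.0241  0.0613 -1.5732  0.0015  3.0167]]
at [0.6606 0.024  0.061 ] rot [-1.573   0.001   3.0167] q6 1.167633596307743 t 2.7 w 86.99641573197128 F [-0.275   0.3701 -0.0412]
turn [ 0.0022 -0.0001 -0.001 ] shift [0.0003 0.011  0.0028] rows>= 0.18192726274983015
```

View pics/g1.png

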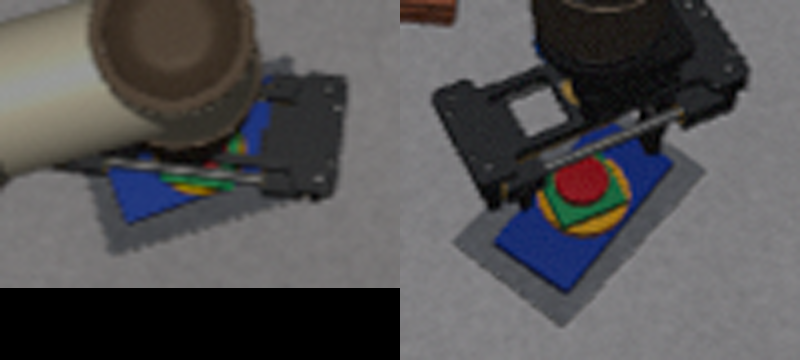

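Emit:
servo_tool:
  targets:
    - [[0,0,0,0,0.006,0.002,0.087],[0,0,0,0,0.011,0.003,0.087],[0,0,0,0,0.011,0.003,0.087],[0,0,0,0,0.011,0.003,0.06],[0,0,0,0,0.011,0.003,0.05],[0,0,0,0,0.011,0.003,0.044],[0,0,0,0,0.011,0.003,0.04],[0,0,0,0,0.011,0.003,0.03],[0,0,0,0,0.011,0.003,0.03],[0,0,0,0,0.011,0.003,0.03]]

```text
time_s: 3.95
ee_pos: [0.6601, 0.0211, 0.0496]
tool_rot: [-1.573, 0.0, 3.017]
force: [-0.4, 0.7, 0.3]
width: 0.431
```

Run:
```python
from h import *
go(.4232,-.2375,.10,1.446)
```

```text
at [0.6601 0.0211 0.0496] rot [-1.5728  0.0003  3.0168] q6 1.1720173725570295 t 3.95 w 37.456891860077874 F [-0.419   0.7155  0.2564]
turn [ 0.002   0.     -0.0003] shift [ 0.2028 -0.0511  0.2859] rows>= 5.668055967309701
```

Emit:
servo_tool:
  targets:
    - [[0,0,0,0,-0.01,0,0.03],[0,0,0,0,-0.03,0,0.03],[0,0,0,0.01,-0.05,0.014,0.03],[0,0,0,0.035,-0.05,0.049,0.03],[0,0,0,0.065,-0.05,0.091,0.03],[0,0,0,0.095,-0.05,0.134,0.03],[0,0,0,0.125,-0.05,0.177,0.03],[0,0,0,0.155,-0.05,0.219,0.03],[0,0,0,0.18,-0.05,0.254,0.03],[0,0,0,0.196,-0.05,0.277,0.03],[0,0,0,0.203,-0.05,0.286,0.03],[0,0,0,0.203,-0.05,0.286,0.03]]

```text
time_s: 5.45
ee_pos: [0.4232, -0.2378, 0.0994]
tool_rot: [-1.573, 0.001, 3.016]
force: [0.1, 0.0, -0.3]
width: 0.431
```

Emit:
servo_tool:
  targets:
    - [[0,0,0,0,0,0,0.03],[0,0,0,0,0,0,0.03]]

```text
time_s: 5.7
ee_pos: [0.4238, -0.237, 0.0989]
tool_rot: [-1.573, 0.001, 3.018]
force: [0.5, -0.1, 0.0]
width: 0.428
```

Run:
```python
from h import *
go(.4232,-.2375,.06,1.446)
t,s=viewer.camera("top")[220:290,350:450][:,:,::-1],viewer.camera("scene")[160:230,170:270][:,:,::-1]
cv2.imwrite("pics/p1.png",cv2.resize(np.hstack([t,s]),(800,280),interpolation=cv2.INTER_CUBIC))
```

```text
at [ 0.4238 -0.237   0.0989] rot [-1.5727  0.0006  3.0181] q6 1.6252208137675552 t 5.7 w 37.2577486351233 F [ 0.5428 -0.1325  0.014 ]
turn [ 0.0019  0.0013 -0.0006] shift [0.0005 0.0389 0.0006] rows>= 0.6228181543917986
```

View pics/p1.png

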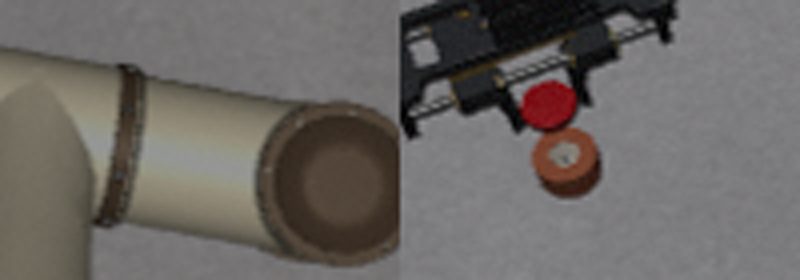

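Emit:
servo_tool:
  targets:
    - [[0,0,0,0,0.01,0,0.03],[0,0,0,0,0.025,0,0.03],[0,0,0,0,0.038,0,0.03],[0,0,0,0,0.045,0,0.03],[0,0,0,0,0.049,0,0.03],[0,0,0,0,0.051,0,0.03],[0,0,0,0,0.052,0,0.03],[0,0,0,0,0.0525,0,0.03],[0,0,0,0,0.0525,0,0.03]]

```text
time_s: 6.92
ee_pos: [0.4231, -0.2375, 0.0466]
tool_rot: [-1.573, 0.001, 3.017]
force: [0.2, 0.8, -0.1]
width: 0.429
```

Run:
```python
from h import *
go(.4232,-.2375,.046,1.446)
```

```text
at [ 0.4231 -0.2375  0.0466] rot [-1.5727  0.0007  3.0168] q6 1.6258741359405142 t 6.925 w 37.33905383432853 F [ 0.2481  0.7575 -0.1499]
turn [ 0.0019  0.     -0.0007] shift [-0.0001  0.0006  0.    ] rows>= 0.010901777318761987
```

Emit:
servo_tool:
  targets:
    - [[0,0,0,0,0.001,0,0.03],[0,0,0,0,0.001,0,0.04],[0,0,0,0,0.001,0,0.05],[0,0,0,0,0.001,0,0.06],[0,0,0,0,0.001,0,0.06],[0,0,0,0,-0.02,0,0.07],[0,0,0,0,-0.06,0,0.087],[0,0,0,-0.02,-0.075,-0.05,0.087],[0,0,0,-0.05,-0.075,-0.1,0.087],[0,0,0,-0.08,-0.075,-0.15,0.087],[0,0,0,-0.11,-0.075,-0.2,0.087],[0,0,0,-0.15,-0.075,-0.24,0.087]]

```text
time_s: 8.43
ee_pos: [0.6023, -0.0161, 0.1221]
tool_rot: [-1.573, 0.0, 3.018]
force: [0.7, -0.6, 0.0]
width: 0.997
```

```bash
cat >> h.py <<'E'
def both():
    I={n:viewer.camera(n) for n in("top","scene")}
    return I,{n:viewer.get_calibration(n) for n in I}
def un(I,*ks): return fillm(np.any([mask(I,k) for k in ks],0))
E
python3 - <<'E'
from h import *
I,C=both()
for n in I:
    print(n,"red",fit([(C[n],un(I[n],"red"))],[.423,-.2375],(.038,),.04,.04,margin=.0)[:2],
      "mould",fit([(C[n],un(I[n],"terra","red"))],[.423,-.2375],(.046,),.03,.03)[:2])
t,s=I["top"][140:290,260:460][:,:,::-1],I["scene"][160:310,170:370][:,:,::-1]
cv2.imwrite("pics/p2.png",cv2.resize(np.hstack([t,s]),(800,300),interpolation=cv2.INTER_CUBIC))
go(.6595,.0207,.04,1.446)
E
```

```text
top red (array([ 0.4228, -0.2365]), np.float64(4.130411380238369)) mould (array([ 0.423 , -0.2375]), np.float64(6.678431372549019))
scene red (array([ 0.4293, -0.2385]), np.float64(6.5325643983083435)) mould (array([ 0.4318, -0.2404]), np.float64(53.96947327950788))
at [ 0.6058 -0.0147  0.1216] rot [-1.5732  0.0037  3.0214] q6 1.2092501533309703 t 8.525 w 87.0293578428985 F [-0.5711  0.5719 -0.4185]
turn [ 0.0024  0.0046 -0.0037] shift [-0.0487  0.0819 -0.0414] rows>= 1.662238099271321
```

View pics/p2.png

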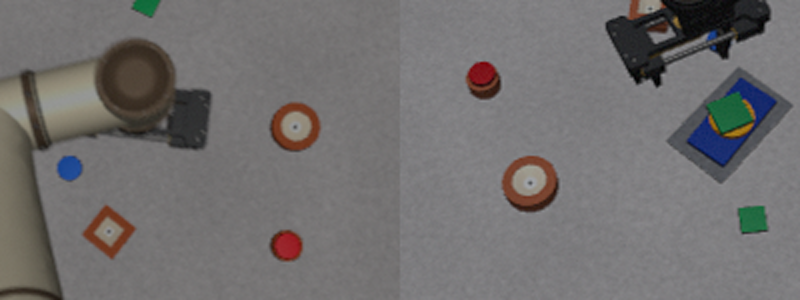

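Emit:
servo_tool:
  targets:
    - [[0,0.004,0,-0.03,0.0,-0.03,0.087],[0,0.004,0,-0.049,0.0,-0.041,0.087],[0,0.004,0,-0.049,0.03,-0.041,0.087],[0,0.004,0,-0.049,0.05,-0.041,0.087],[0,0.004,0,-0.049,0.06,-0.041,0.087],[0,0.004,0,-0.049,0.065,-0.041,0.087],[0,0.004,0,-0.049,0.065,-0.041,0.087],[0,0.004,0,-0.049,0.065,-0.041,0.087]]

```text
time_s: 9.52
ee_pos: [0.656, 0.0166, 0.058]
tool_rot: [-1.573, 0.002, 3.013]
force: [-0.2, -0.3, 1.3]
width: 1.001
```

Run:
```python
from h import *
I,C=both();n="scene"
print(fit([(C[n],un(I[n],"green"))],[.662,.0195],(.05,.05),.024,.034,(-.125,))[:2])
go(.6595,.0207,.04,1.446)
```

```text
(array([ 0.6642,  0.0199, -0.1963]), np.float64(68.07494040753556))
at [0.6558 0.0166 0.0579] rot [-1.5732  0.0016  3.0129] q6 1.1728006974311838 t 9.625 w 87.0668631260341 F [-0.0692 -0.1515  0.2486]
turn [ 0.0024 -0.0039 -0.0016] shift [-0.0031  0.0179 -0.0045] rows>= 0.2988711828743249
```

Emit:
servo_tool:
  targets:
    - [[0,-0.02,0,-0.003,0.008,-0.0045,0.087],[0,-0.02,0,-0.003,0.018,-0.0045,0.087],[0,-0.02,0,-0.003,0.018,-0.0045,0.087],[0,-0.02,0,-0.003,0.018,-0.0045,0.07],[0,-0.02,0,-0.003,0.018,-0.0045,0.06],[0,-0.02,0,-0.003,0.018,-0.0045,0.055],[0,-0.02,0,-0.003,0.018,-0.0045,0.05],[0,-0.02,0,-0.003,0.018,-0.0045,0.04],[0,-0.02,0,-0.003,0.018,-0.0045,0.04],[0,-0.02,0,-0.003,0.018,-0.0045,0.04]]
  grip_force: 15

```text
time_s: 10.88
ee_pos: [0.6591, 0.0207, 0.0392]
tool_rot: [-1.573, 0.0, 3.033]
force: [-0.5, -0.7, 1.3]
width: 0.574
```

Run:
```python
from h import *
go(.4437,.0232,.10,.897)
```

```text
at [0.6591 0.0207 0.0392] rot [-1.5727  0.0005  3.0328] q6 1.18817840488853 t 10.875 w 49.945731261262345 F [-0.5066 -0.6528  1.2945]
turn [0.002  0.565  0.0001] shift [ 0.2143 -0.0609  0.0207] rows>= 3.5808739290712355
```

Emit:
servo_tool:
  targets:
    - [[0,0,0,0,-0.01,0,0.04],[0,0,0,0,-0.03,0,0.04],[0,0.05,0,0.01,-0.05,0.001,0.04],[0,0.13,0,0.035,-0.06,0.003,0.04],[0,0.22,0,0.07,-0.06,0.007,0.04],[0,0.31,0,0.105,-0.06,0.01,0.04],[0,0.4,0,0.14,-0.06,0.014,0.04],[0,0.48,0,0.175,-0.06,0.017,0.04],[0,0.54,0,0.2,-0.06,0.019,0.04],[0,0.565,0,0.214,-0.06,0.021,0.04],[0,0.565,0,0.214,-0.06,0.021,0.04],[0,0.565,0,0.214,-0.06,0.021,0.04]]

```text
time_s: 12.38
ee_pos: [0.4453, 0.0232, 0.0993]
tool_rot: [-1.574, 0.0, 2.468]
force: [0.1, -0.4, -0.2]
width: 0.574
```

Emit:
servo_tool:
  targets:
    - [[0,0,0,0,0,0,0.04],[0,0,0,0,0,0,0.04]]

```text
time_s: 12.62
ee_pos: [0.4444, 0.0229, 0.0987]
tool_rot: [-1.572, -0.001, 2.468]
force: [0.4, 1.1, -0.5]
width: 0.574
```

Run:
```python
from h import *
go(.4437,.0232,.0458,.897)
```

```text
at [0.4444 0.0229 0.0987] rot [-1.5724 -0.0008  2.4677] q6 0.48077200914009083 t 12.625 w 49.90265700986894 F [ 0.4158  1.0789 -0.4743]
turn [ 0.0016 -0.0001  0.0008] shift [0.0007 0.0529 0.0003] rows>= 0.8472884443350339
```

Emit:
servo_tool:
  targets:
    - [[0,0,0,0,0.01,0,0.04],[0,0,0,0.0005,0.025,0,0.04],[0,0,0,0.0005,0.038,0,0.04],[0,0,0,0.0005,0.045,0,0.04],[0,0,0,0.0005,0.049,0,0.04],[0,0,0,0.0005,0.051,0,0.04],[0,0,0,0.0005,0.052,0,0.04],[0,0,0,0.0005,0.053,0,0.04],[0,0,0,0.0005,0.053,0,0.04],[0,0,0,0.0005,0.053,0,0.04]]

```text
time_s: 13.88
ee_pos: [0.4437, 0.0234, 0.0461]
tool_rot: [-1.573, -0.001, 2.468]
force: [-0.7, 0.0, -1.0]
width: 0.576
```

Emit:
servo_tool:
  targets:
    - [[0,0,0,0,0.0005,0,0.045],[0,0,0,0,0.0005,0,0.055],[0,0,0,0,0.0005,0,0.065],[0,0,0,0,0.0005,0,0.07],[0,0,0,0,0.0005,0,0.07],[0,0,0,0,-0.02,0,0.08],[0,0,0,0,-0.06,0,0.087],[0,0,0,-0.03,-0.075,0.03,0.087],[0,0,0,-0.06,-0.075,0.06,0.087],[0,0,0,-0.08,-0.075,0.08,0.087],[0,0,0,-0.1,-0.075,0.1,0.087]]

```text
time_s: 15.25
ee_pos: [0.4592, -0.1184, 0.1208]
tool_rot: [-1.573, -0.001, 2.467]
force: [0.3, -0.1, 0.2]
width: 0.999
```

Run:
```python
from h import *
I,C=both()
n="top"
for n in I:
    print(n,"green",fit([(C[n],un(I[n],"green"))],[.4437,.0232],(.05,.05),.04,.04,(.9,),margin=.0)[:2],
      "mould",fit([(C[n],un(I[n],"terra","green"))],[.4437,.0232],(.058,.058),.03,.03,(.9,))[:2])
    print("amber",fit([(C[n],un(I[n],"amber"))],[.661,.0224],(.064,),.024,.024,margin=.0)[:2])
t,s=I["top"][140:290,260:460][:,:,::-1],I["scene"][130:280,250:450][:,:,::-1]
cv2.imwrite("pics/p3.png",cv2.resize(np.hstack([t,s]),(800,300),interpolation=cv2.INTER_CUBIC))
go(.6612,.0224,.10,.35)
```

```text
top green (array([ 0.4744,  0.1019, -0.1   ]), np.float64(0.0)) mould (array([ 0.605 , -0.0515, -1.1   ]), np.float64(2.0))
amber (array([0.6604, 0.0231]), np.float64(12.667435601691656))
scene green (array([0.4492, 0.0206, 0.8599]), np.float64(7.785221068819684)) mould (array([0.46  , 0.015 , 0.8458]), np.float64(106.17593233371781))
amber (array([0.6663, 0.0209]), np.float64(10.30565167243368))
at [ 0.4593 -0.1191  0.1205] rot [-1.5724 -0.0008  2.4646] q6 0.806709526052485 t 15.35 w 87.01214572247763 F [ 0.2037 -0.0455 -0.0446]
turn [0.0013 0.5438 0.0012] shift [-0.0688  0.0209 -0.2367] rows>= 3.958039421986476
```

View pics/p3.png

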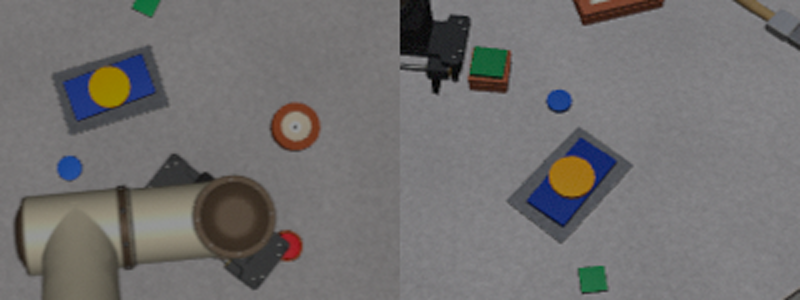

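Emit:
servo_tool:
  targets:
    - [[0,0.08,0,-0.012,0.0,-0.04,0.087],[0,0.18,0,-0.025,0.0,-0.085,0.087],[0,0.28,0,-0.04,0.0,-0.13,0.087],[0,0.38,0,-0.052,0.005,-0.175,0.087],[0,0.48,0,-0.063,0.01,-0.215,0.087],[0,0.543,0,-0.068,0.02,-0.237,0.087],[0,0.543,0,-0.068,0.04,-0.237,0.087],[0,0.543,0,-0.068,0.06,-0.237,0.087],[0,0.543,0,-0.068,0.07,-0.237,0.087],[0,0.543,0,-0.068,0.07,-0.237,0.087],[0,0.543,0,-0.068,0.07,-0.237,0.087]]

```text
time_s: 16.73
ee_pos: [0.661, 0.0258, 0.052]
tool_rot: [-1.574, -0.001, 1.925]
force: [0.8, 0.0, 0.1]
width: 1.0
```

Run:
```python
from h import *
go(.6606,.0230,.03,.35)
```

```text
at [0.661  0.0258 0.052 ] rot [-1.5736 -0.0012  1.9251] q6 0.07320529499778528 t 16.725 w 87.01057819616942 F [0.8483 0.0006 0.0788]
turn [0.0028 0.0043 0.0012] shift [-0.0025  0.022   0.0014] rows>= 0.3550425533266745
```

Emit:
servo_tool:
  targets:
    - [[0,0.004,0,-0.0025,0.01,0.0015,0.087],[0,0.004,0,-0.0025,0.022,0.0015,0.087],[0,0.004,0,-0.0025,0.022,0.0015,0.087],[0,0.004,0,-0.0025,0.022,0.0015,0.08],[0,0.004,0,-0.0025,0.022,0.0015,0.073],[0,0.004,0,-0.0025,0.022,0.0015,0.068],[0,0.004,0,-0.0025,0.022,0.0015,0.064],[0,0.004,0,-0.0025,0.022,0.0015,0.055],[0,0.004,0,-0.0025,0.022,0.0015,0.055],[0,0.004,0,-0.0025,0.022,0.0015,0.055]]

```text
time_s: 17.98
ee_pos: [0.6603, 0.0229, 0.0294]
tool_rot: [-1.573, -0.001, 1.921]
force: [1.2, 0.7, 1.5]
width: 0.731
```

Run:
```python
from h import *
go(.599,-.2548,.09,.35)
```

```text
at [0.6603 0.0229 0.0294] rot [-1.573  -0.0014  1.921 ] q6 0.07350699149758866 t 17.975 w 63.620629955265045 F [1.2308 0.7382 1.4913]
turn [0.0022 0.0002 0.0014] shift [-0.2397 -0.0613  0.1527] rows>= 4.651622311384222
```

Gripped at 63.6 mm; lift and carry to the large round mould.

Emit:
servo_tool:
  targets:
    - [[0,0,0,0,-0.008,0,0.055],[0,0,0,0,-0.025,0,0.055],[0,0,0,-0.008,-0.045,0.005,0.055],[0,0,0,-0.035,-0.06,0.022,0.055],[0,0,0,-0.075,-0.06,0.048,0.055],[0,0,0,-0.115,-0.06,0.073,0.055],[0,0,0,-0.155,-0.06,0.099,0.055],[0,0,0,-0.195,-0.06,0.124,0.055],[0,0,0,-0.225,-0.06,0.144,0.055],[0,0,0,-0.24,-0.06,0.153,0.055],[0,0,0,-0.24,-0.06,0.153,0.055],[0,0,0,-0.24,-0.06,0.153,0.055]]

```text
time_s: 19.48
ee_pos: [0.5987, -0.2545, 0.0889]
tool_rot: [-1.572, -0.002, 1.922]
force: [-0.4, 0.2, -1.4]
width: 0.729
```

Emit:
servo_tool:
  targets:
    - [[0,0,0,0,0,0,0.055],[0,0,0,0,0,0,0.055]]

```text
time_s: 19.73
ee_pos: [0.5987, -0.2543, 0.0885]
tool_rot: [-1.572, -0.002, 1.922]
force: [-1.0, -0.1, -1.1]
width: 0.727
```

Run:
```python
from h import *
go(.599,-.2548,.046,.35)
I,C=both()
n="top"
print("green",fit([(C[n],un(I[n],"green"))],[.4437,.0232],(.05,.05),.04,.04,(.9,),margin=.0),
      "mould",fit([(C[n],un(I[n],"terra","green"))],[.4437,.0232],(.058,.058),.03,.03,(.9,)))
b=un(I[n],"blue")
print("blue",fit([(C[n],b)],[.662,.0235],(.128,.064),.014,.014,(-1.22,),margin=-.02))
```

```text
at [ 0.5987 -0.2543  0.0885] rot [-1.5719 -0.0017  1.9223] q6 0.5074728190799905 t 19.725 w 63.22281189783673 F [-1.0041 -0.1053 -1.0554]
turn [0.0011 0.0015 0.0017] shift [-0.0006  0.0425 -0.0001] rows>= 0.6798424337953232
green (array([0.4427, 0.0222, 0.8608]), np.float64(7.838154555940023), [285.0]) mould (array([0.4435, 0.0236, 0.9036]), np.float64(28.699684736639753), [358.0])
blue (array([ 0.6615,  0.0237, -1.2138]), np.float64(41.55497116493656), [832.0])
```

Emit:
servo_tool:
  targets:
    - [[0,0,0,0,0.01,0,0.055],[0,0,0,-0.0005,0.022,0,0.055],[0,0,0,-0.0005,0.032,0,0.055],[0,0,0,-0.0005,0.038,0,0.055],[0,0,0,-0.0005,0.04,0,0.055],[0,0,0,-0.0005,0.0415,0,0.055],[0,0,0,-0.0005,0.0425,0,0.055],[0,0,0,-0.0005,0.0425,0,0.055],[0,0,0,-0.0005,0.0425,0,0.055]]

```text
time_s: 20.95
ee_pos: [0.5987, -0.2557, 0.0462]
tool_rot: [-1.572, -0.001, 1.921]
force: [-0.3, 0.5, -0.9]
width: 0.725
```

Emit:
servo_tool:
  targets:
    - [[0,0,0,0,0.0005,0,0.06],[0,0,0,0,0.0005,0,0.068],[0,0,0,0,0.0005,0,0.078],[0,0,0,0,0.0005,0,0.087],[0,0,0,0,0.0005,0,0.087],[0,0,0,0,-0.02,0,0.087],[0,0,0,0,-0.06,0,0.087],[0,0,0,0.04,-0.075,-0.02,0.087],[0,0,0,0.08,-0.075,-0.05,0.087],[0,0,0,0.12,-0.075,-0.08,0.087],[0,0,0,0.16,-0.075,-0.11,0.087],[0,0,0,0.18,-0.075,-0.12,0.087]]

```text
time_s: 22.45
ee_pos: [0.6502, -0.0431, 0.1214]
tool_rot: [-1.572, -0.002, 1.923]
force: [-0.6, -0.7, -0.7]
width: 0.998
```

Run:
```python
from h import *
I,C=both()
for n in I:
    print(n,"amber",fit([(C[n],un(I[n],"amber"))],[.599,-.2548],(.064,),.04,.04,margin=.0),
      "mould",fit([(C[n],un(I[n],"terra","amber"))],[.599,-.2548],(.072,),.03,.03))
t,s=I["top"][140:290,260:460][:,:,::-1],I["scene"][130:280,200:400][:,:,::-1]
cv2.imwrite("pics/p4.png",cv2.resize(np.hstack([t,s]),(800,300),interpolation=cv2.INTER_CUBIC))
go(.6615,.0236,.08,.352)
```

```text
top amber (array([ 0.5963, -0.2559]), np.float64(5.499346405228758), [376.0]) mould (array([ 0.5988, -0.2548]), np.float64(10.702929642445213), [451.0])
scene amber (array([ 0.6022, -0.2576]), np.float64(7.42311418685121), [433.0]) mould (array([ 0.6068, -0.2572]), np.float64(71.6479354094579), [620.0])
at [ 0.6497 -0.0435  0.1213] rot [-1.5719 -0.0017  1.9237] q6 0.17399101046428947 t 22.55 w 86.89241754059002 F [-0.4507 -0.4859 -0.3972]
turn [0.0011 0.0009 0.0017] shift [ 0.0588  0.0415 -0.0342] rows>= 1.2750878839319078
```

View pics/p4.png

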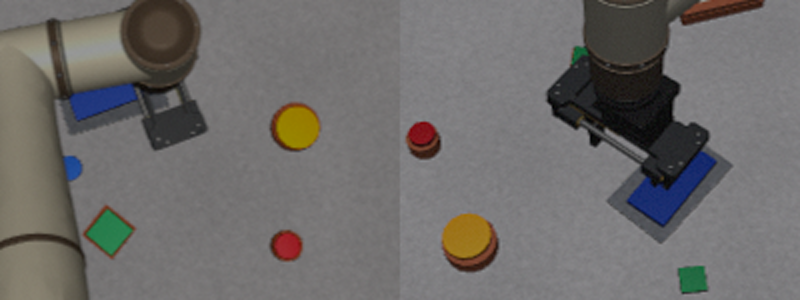

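Emit:
servo_tool:
  targets:
    - [[0,0,0,0.03,0,-0.017,0.087],[0,0,0,0.059,0,-0.034,0.087],[0,0,0,0.059,0.01,-0.034,0.087],[0,0,0,0.059,0.035,-0.034,0.087],[0,0,0,0.059,0.06,-0.034,0.087],[0,0,0,0.059,0.075,-0.034,0.087],[0,0,0,0.059,0.08,-0.034,0.087],[0,0,0,0.059,0.08,-0.034,0.087],[0,0,0,0.059,0.08,-0.034,0.087]]
  grip_force: 30

```text
time_s: 23.68
ee_pos: [0.662, 0.0216, 0.0426]
tool_rot: [-1.574, -0.001, 1.921]
force: [0.1, -0.8, -0.1]
width: 0.997
```

Run:
```python
from h import *
go(.6615,.0236,.0205,.354)
```

```text
at [0.662  0.0216 0.0426] rot [-1.5739 -0.0012  1.9209] q6 0.0757066749633023 t 23.675 w 86.76543949389261 F [ 0.0741 -0.8296 -0.1441]
turn [ 0.0031 -0.0039  0.0012] shift [ 0.002   0.0221 -0.0002] rows>= 0.3551310364332884
```

Emit:
servo_tool:
  targets:
    - [[0,-0.004,0,0.002,0.01,0,0.087],[0,-0.004,0,0.002,0.022,0,0.087],[0,-0.004,0,0.002,0.022,0,0.087],[0,-0.004,0,0.002,0.022,0,0.08],[0,-0.004,0,0.002,0.022,0,0.073],[0,-0.004,0,0.002,0.022,0,0.068],[0,-0.004,0,0.002,0.022,0,0.064],[0,-0.004,0,0.002,0.022,0,0.055],[0,-0.004,0,0.002,0.022,0,0.055],[0,-0.004,0,0.002,0.022,0,0.055]]

```text
time_s: 24.92
ee_pos: [0.6607, 0.0236, 0.0196]
tool_rot: [-1.572, -0.002, 1.925]
force: [-0.0, 0.0, -0.7]
width: 0.728
```

Run:
```python
from h import *
go(.4242,.2675,.09,-1.852+np.pi/2)
```

```text
at [0.6607 0.0236 0.0196] rot [-1.5723 -0.0016  1.9248] q6 0.07662081778291566 t 24.925 w 63.32714838367651 F [-0.0331  0.0235 -0.7222]
turn [0.0009 0.6352 0.002 ] shift [ 0.3109 -0.0701  0.1372] rows>= 5.551622170300645
```

Emit:
servo_tool:
  targets:
    - [[0,0,0,0,-0.006,0,0.055],[0,0,0,0,-0.02,0,0.055],[0,0,0,0,-0.045,0,0.055],[0,0.05,0,0.02,-0.065,0.009,0.055],[0,0.13,0,0.06,-0.07,0.026,0.055],[0,0.22,0,0.105,-0.07,0.046,0.055],[0,0.31,0,0.15,-0.07,0.066,0.055],[0,0.4,0,0.195,-0.07,0.086,0.055],[0,0.49,0,0.24,-0.07,0.106,0.055],[0,0.57,0,0.28,-0.07,0.124,0.055],[0,0.62,0,0.303,-0.07,0.134,0.055],[0,0.635,0,0.311,-0.07,0.137,0.055]]

```text
time_s: 26.42
ee_pos: [0.4236, 0.2688, 0.091]
tool_rot: [-1.571, -0.003, 1.292]
force: [0.3, -0.2, -1.5]
width: 0.727
```

Emit:
servo_tool:
  targets:
    - [[0,0,0,0,0,0,0.055],[0,0,0,0,0,0,0.055],[0,0,0,0,0,0,0.055]]

```text
time_s: 26.8
ee_pos: [0.4248, 0.267, 0.0898]
tool_rot: [-1.571, -0.002, 1.289]
force: [0.1, 0.1, -0.9]
width: 0.731
```

Run:
```python
from h import *
go(.4242,.2675,.0465,-1.852+np.pi/2)
I,C=both()
t,s=I["top"][210:310,160:300][:,:,::-1],I["scene"][80:180,290:430][:,:,::-1]
cv2.imwrite("pics/p5.png",cv2.resize(np.hstack([t,s]),(800,286),interpolation=cv2.INTER_CUBIC))
```

```text
at [0.4248 0.267  0.0898] rot [-1.5707 -0.0018  1.2885] q6 -1.1662783521914208 t 26.8 w 63.618012453792865 F [ 0.0989  0.1245 -0.9183]
turn [-0.     -0.0011  0.0018] shift [0.0002 0.0433 0.0007] rows>= 0.6934118593575019
```

View pics/p5.png

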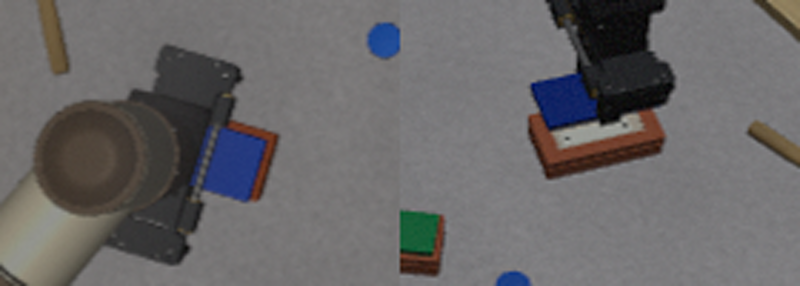

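Emit:
servo_tool:
  targets:
    - [[0,0,0,0,0.01,0,0.055],[0,0,0,0,0.022,0.0005,0.055],[0,0,0,0,0.032,0.0005,0.055],[0,0,0,0,0.038,0.0005,0.055],[0,0,0,0,0.041,0.0005,0.055],[0,0,0,0,0.0425,0.0005,0.055],[0,0,0,0,0.0435,0.0005,0.055],[0,0,0,0,0.0435,0.0005,0.055],[0,0,0,0,0.0435,0.0005,0.055]]

```text
time_s: 28.02
ee_pos: [0.4239, 0.268, 0.0466]
tool_rot: [-1.571, -0.002, 1.29]
force: [-0.1, -0.0, -0.9]
width: 0.734
```

Emit:
servo_tool:
  targets:
    - [[0,0,0,0,0.0005,0,0.06],[0,0,0,0,0.0005,0,0.068],[0,0,0,0,0.0005,0,0.078],[0,0,0,0,0.0005,0,0.087],[0,0,0,0,0.0005,0,0.087],[0,0,0,0,-0.02,0,0.087],[0,0,0,0,-0.06,0,0.087],[0,0,0,0,-0.1,-0.0,0.087],[0,0,0,-0.05,-0.13,0,0.087],[0,0,0,-0.1,-0.13,-0.03,0.087],[0,0,0,-0.14,-0.13,-0.06,0.087],[0,0,0,-0.16,-0.13,-0.1,0.087]]

```text
time_s: 29.52
ee_pos: [0.475, 0.0843, 0.1767]
tool_rot: [-1.571, -0.003, 1.289]
force: [1.1, 1.2, 0.2]
width: 1.004
```

Run:
```python
from h import *
print(env.get_obs()["ee_pos"])
I,C=both()
n="top"
for k,g,s,s2,y in(("red",[.4232,-.2375],(.038,),(.046,),0),("green",[.4437,.0232],(.05,.05),(.058,.058),.88),("amber",[.599,-.2548],(.064,),(.072,),0),("blue",[.4242,.2675],(.128,.064),(.136,.072),-1.852)):
  for n in I: print(n,k,*fit([(C[n],un(I[n],k))],g,s,.04,.04,(y,),margin=.0),
      "mould",*fit([(C[n],un(I[n],"terra",k))],g,s2,.03,.03,(y,)))
t,s=I["top"][140:300,160:440][:,:,::-1],I["scene"][100:280,180:420][:,:,::-1]
t=cv2.resize(t,(640,366),interpolation=cv2.INTER_CUBIC); cv2.imwrite("pics/p6.png",np.vstack([t[:, :],cv2.resize(s[:, :],(640,480),interpolation=cv2.INTER_CUBIC)[:230]]))
```

```text
[0.475  0.0843 0.1767]
top red [ 0.4228 -0.2366] 3.9010995770857364 [136.0] mould [ 0.4232 -0.2375] 6.807627835447905 [187.0]
scene red [ 0.429  -0.2383] 6.694932718185313 [119.0] mould [ 0.4339 -0.2411] 54.21939254133026 [231.0]
top green [0.4428 0.0222 0.8656] 6.87760092272203 [287.0] mould [0.4437 0.0233 0.8931] 24.921614763552483 [361.0]
scene green [0.4493 0.0205 0.8699] 7.65910034602076 [230.0] mould [0.4575 0.0167 0.8557] 106.24124567474048 [375.0]
top amber [ 0.5963 -0.2559] 5.499346405228758 [376.0] mould [ 0.5988 -0.2547] 11.020453671664743 [450.0]
scene amber [ 0.6021 -0.2574] 7.694994232987312 [431.0] mould [ 0.6066 -0.2575] 73.67389465590158 [622.0]
top blue [ 0.6082  0.2147 -4.5594] 1.0 [1.0] mould [ 0.7131  0.4071 -4.6853] 32.0 [32.0]
scene blue [ 0.429   0.2707 -1.8409] 81.30183775470971 [557.0] mould [ 0.4414  0.2639 -1.7798] 307.3426835832372 [859.0]
```

View pics/p6.png

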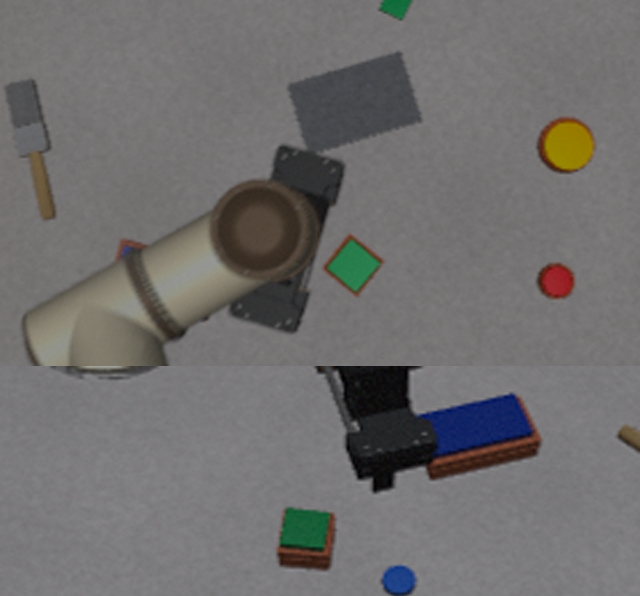

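Emit:
servo_tool:
  targets:
    - [[0,0,0,-0.03,-0.02,-0.04,0.087],[0,0,0,-0.06,-0.04,-0.08,0.087],[0,0,0,-0.1,-0.05,-0.12,0.087],[0,0,0,-0.13,-0.05,-0.15,0.087],[0,0,0,-0.155,-0.05,-0.18,0.087],[0,0,0,-0.155,-0.05,-0.18,0.087]]

```text
time_s: 30.38
ee_pos: [0.6059, -0.1142, 0.2247]
tool_rot: [-1.57, -0.002, 1.287]
force: [-0.3, -0.5, 1.0]
width: 1.002
```

Run:
```python
from h import *
I,C=both()
n="top";k,g,s,s2,y="blue",[.4242,.2675],(.128,.064),(.136,.072),-1.852
b=un(I[n],k)
for n in("top","scene"): print(n,*fit([(C[n],un(I[n],k))],g,s,.04,.04,(y,),margin=-.02),"mould",*fit([(C[n],un(I[n],"terra",k))],g,s2,.03,.03,(y,),margin=-.02))
t,s=I["top"][220:300,180:280][:,:,::-1],I["scene"][90:160,310:410][:,:,::-1]
cv2.imwrite("pics/p7.png",np.vstack([cv2.resize(q,None,fx=4,fy=4,interpolation=cv2.INTER_CUBIC) for q in(t[:70],s)]))
```

```text
top [ 0.4201  0.2639 -1.8512] 43.91687812379854 [898.0] mould [ 0.4247  0.2675 -1.8543] 79.27621683967705 [1042.0]
scene [ 0.4269  0.2626 -1.8472] 13.793510188389078 [629.0] mould [ 0.4405  0.2599 -1.8442] 223.7824067666282 [1021.0]
```

View pics/p7.png

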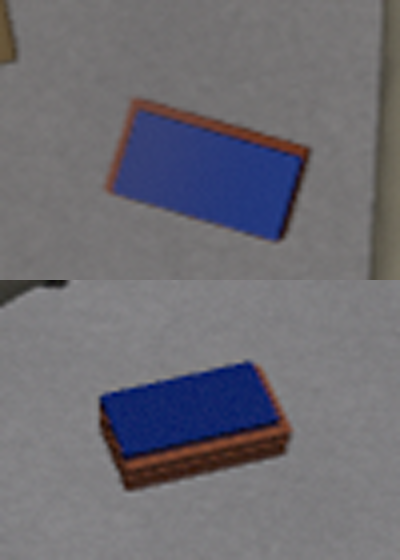

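Run:
```python
from h import *
go(.4239,.268,.15,1.29+np.pi/2)
```

```text
at [ 0.6049 -0.1124  0.2251] rot [-1.5693 -0.0019  1.2893] q6 -0.35830168260980283 t 30.475 w 86.6167785866254 F [ 0.6658  0.5763 -0.5813]
turn [-0.0015 -0.0007  0.0019] shift [0.315  0.0762 0.2794] rows>= 6.8467634363564684
```

Emit:
servo_tool:
  targets:
    - [[0,0,0,0.03,0.01,0.027,0.087],[0,0,0,0.07,0.02,0.063,0.087],[0,0,0,0.11,0.03,0.1,0.087],[0,0,0,0.15,0.04,0.135,0.087],[0,0,0,0.19,0.05,0.17,0.087],[0,0,0,0.23,0.06,0.205,0.087],[0,0,0,0.27,0.07,0.24,0.087],[0,0,0,0.3,0.076,0.265,0.087],[0,0,0,0.315,0.076,0.2795,0.087],[0,0,0,0.315,0.1,0.2795,0.087],[0,0,0,0.315,0.13,0.2795,0.087],[0,0,0,0.315,0.15,0.2795,0.087]]

```text
time_s: 31.98
ee_pos: [0.4226, 0.268, 0.0757]
tool_rot: [-1.57, -0.001, 1.292]
force: [0.5, -0.1, 0.3]
width: 1.0
```

Emit:
servo_tool:
  targets:
    - [[0,0,0,0,0,0,0.087],[0,0,0,0,0,0,0.087],[0,0,0,0,0,0,0.087]]

```text
time_s: 32.35
ee_pos: [0.4246, 0.2684, 0.0776]
tool_rot: [-1.572, -0.004, 1.29]
force: [-0.6, -0.3, -0.1]
width: 1.0
```

Run:
```python
from h import *
go(.4239,.268,.047,1.29+np.pi/2)
```

```text
at [0.4246 0.2684 0.0776] rot [-1.5718 -0.0041  1.2904] q6 -1.1667291807110187 t 32.35 w 87.00431659979854 F [-0.5885 -0.2601 -0.1421]
turn [0.001  0.0004 0.0041] shift [-0.0006  0.0306  0.0006] rows>= 0.48908319335640016
```

Emit:
servo_tool:
  targets:
    - [[0,0,0,-0.0005,0.015,0.0005,0.087],[0,0,0,-0.0005,0.026,0.0005,0.087],[0,0,0,-0.0005,0.0305,0.0005,0.087],[0,0,0,-0.0005,0.0305,0.0005,0.08],[0,0,0,-0.0005,0.0305,0.0005,0.073],[0,0,0,-0.0005,0.0305,0.0005,0.068],[0,0,0,-0.0005,0.0305,0.0005,0.064],[0,0,0,-0.0005,0.0305,0.0005,0.055],[0,0,0,-0.0005,0.0305,0.0005,0.055],[0,0,0,-0.0005,0.0305,0.0005,0.055]]

```text
time_s: 33.6
ee_pos: [0.4237, 0.2675, 0.0461]
tool_rot: [-1.571, -0.002, 1.29]
force: [-0.5, -0.0, 3.0]
width: 0.728
```

Emit:
servo_tool:
  targets:
    - [[0,0,0,0,-0.003,0,0.055],[0,0,0,0,-0.005,0,0.055],[0,0,0,0.0022,-0.005,-0.0015,0.055],[0,0,0,0.0045,-0.005,-0.003,0.055],[0,0,0,0.0045,-0.005,-0.003,0.055],[0,0,0,0.0045,-0.003,-0.003,0.055],[0,0,0,0.0045,-0.0015,-0.003,0.055],[0,0,0,0.0045,-0.0005,-0.003,0.055],[0,0,0,0.0045,-0.0005,-0.003,0.055],[0,0,0,0.0045,-0.0005,-0.003,0.055]]

```text
time_s: 34.85
ee_pos: [0.4278, 0.2709, 0.0464]
tool_rot: [-1.571, -0.002, 1.29]
force: [0.1, 0.4, -2.3]
width: 0.731
```

Release, retreat and look.

Emit:
servo_tool:
  targets:
    - [[0,0,0,0,0,0,0.06],[0,0,0,0,0,0,0.068],[0,0,0,0,0,0,0.078],[0,0,0,0,0,0,0.087],[0,0,0,0,0,0,0.087],[0,0,0,0,-0.02,0,0.087],[0,0,0,0,-0.06,0,0.087],[0,0,0,0,-0.1,0,0.087],[0,0,0,-0.05,-0.14,-0.03,0.087],[0,0,0,-0.1,-0.16,-0.06,0.087],[0,0,0,-0.14,-0.18,-0.1,0.087],[0,0,0,-0.18,-0.18,-0.14,0.087]]

```text
time_s: 36.35
ee_pos: [0.5137, 0.0575, 0.2285]
tool_rot: [-1.575, -0.005, 1.291]
force: [0.9, 0.7, 0.1]
width: 0.999
```

Emit:
servo_tool:
  targets:
    - [[0,0,0,-0.03,0,-0.04,0.087],[0,0,0,-0.06,0,-0.08,0.087],[0,0,0,-0.09,0,-0.11,0.087],[0,0,0,-0.13,0,-0.13,0.087],[0,0,0,-0.13,0,-0.13,0.087]]

```text
time_s: 36.98
ee_pos: [0.6012, -0.1047, 0.225]
tool_rot: [-1.57, -0.001, 1.286]
force: [-0.0, 0.0, 0.2]
width: 1.004
```

Run:
```python
from h import *
I,C=both();T0=cv2.imread("pics/top0.png")[:,:,::-1].copy()
k,g,s,s2,y="blue",[.4242,.2675],(.128,.064),(.136,.072),-1.852
for n in("top","scene"): print(n,*fit([(C[n],un(I[n],k))],g,s,.04,.04,(y,),margin=-.02),"mould",*fit([(C[n],un(I[n],"terra",k))],g,s2,.03,.03,(y,),margin=-.02))
n="top"
for k,g,s,s2,y in(("red",[.4232,-.2375],(.038,),(.046,),0),("green",[.4437,.0232],(.05,.05),(.058,.058),.88),("amber",[.599,-.2548],(.064,),(.072,),0)):
  print(k,*fit([(C[n],un(I[n],k))],g,s,.04,.04,(y,),margin=.0),"mould",*fit([(C[n],un(I[n],"terra",k))],g,s2,.03,.03,(y,)))
t,s=I["top"][220:300,180:280][:,:,::-1],I["scene"][90:160,310:410][:,:,::-1]
z=[cv2.resize(q,None,fx=4,fy=4,interpolation=cv2.INTER_CUBIC) for q in(t[:70],s,I["top"][185:285,380:430][:70,:,::-1])]
z2=cv2.resize(I["top"][180:280,300:430][:,:,::-1],(400,308),interpolation=cv2.INTER_CUBIC)
o=np.zeros((560,800,3),np.uint8);o[:280,:400]=z[0];o[280:,:400]=z[1];o[:308,400:]=z2
cv2.imwrite("pics/p8.png",o)
```

```text
top [ 0.4246  0.2683 -1.855 ] 54.21499423298731 [888.0] mould [ 0.4238  0.2657 -1.8529] 74.7681199538639 [1046.0]
scene [ 0.4311  0.2663 -1.8535] 13.225128796616685 [629.0] mould [ 0.4375  0.2613 -1.856 ] 195.38209919261823 [992.0]
red [ 0.4229 -0.2368] 3.8981314878892737 [138.0] mould [ 0.4234 -0.2375] 7.397800845828528 [186.0]
green [ 0.4454 -0.0117  1.6736] 150.40510572856593 [80.0] mould [0.4555 0.0101 0.7802] 279.75521722414453 [98.0]
amber [ 0.5963 -0.2559] 5.499346405228758 [376.0] mould [ 0.5988 -0.2548] 10.702929642445213 [451.0]
```

View pics/p8.png

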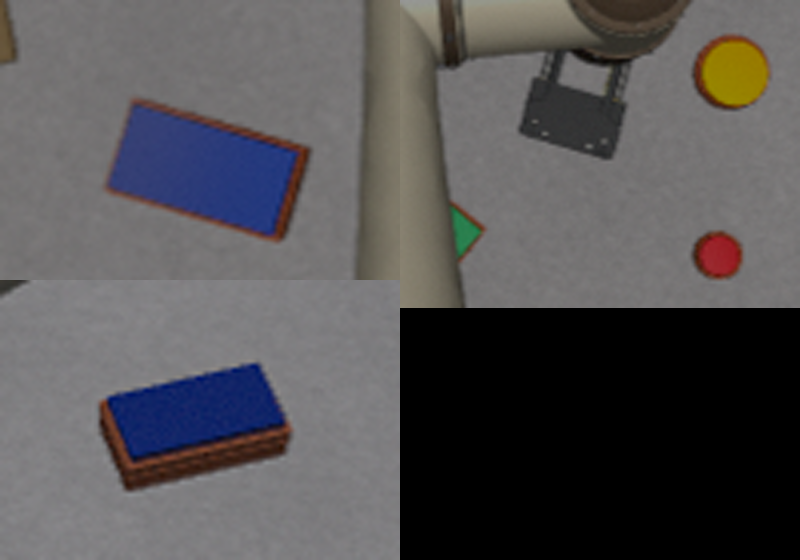

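```bash
python3 -c "
from station import env
print(env.job_done())"
```

```text
the job is handed in; nothing more can be done
None
```

I took the stack apart, laid all four blanks on their own moulds, and handed the job in at about 37 s of the 125 s allowed. The hand-in gives no verdict.

These are the last top-camera fits of each blank against its mould:

| Blank | Centre offset | Alignment with mould |
|---|---|---|
| Red small round | about 1 mm | – |
| Green square | about 1.4 mm | about 0.03 rad |
| Amber large round | about 2.7 mm | – |
| Blue long | about 2–3 mm | under 0.01 rad |

- **Blue long blank:** it first landed about 6 mm off centre. I gripped it again, lifted it slightly and shifted it to the position in the table.
- **Green square:** the arm hid this one in the last picture, so its figures come from the check just before the blue blank was moved again. The arm stayed well clear of it after that.
- **Scene camera:** its mould fits were poor and a few millimetres off the top camera's, because the moulds' sides were in view. I relied on the top camera.
- **Jar and brush:** the arm stayed away from both, though I did not measure their positions afterwards.

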